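Test the latching stop button of a bench shaker

ROBOT

A 6-joint arm with a two-finger parallel gripper is mounted at the origin on the work surface. World frame = base frame: x ahead of the robot, y to its left, z up, the work surface at z = 0. Lengths are in m, angles in rad, forces in N, time in s.
With the tool pointing down it reaches from about 0.425 to 0.925 m from the base axis. Payload 12.5 kg.
Tool frame: the origin (TCP) lies midway between the tips of the shut fingers; the grasp point (between the pads) lies 19 mm behind it; z points along the fingers, y is the direction in which the jaws open and shut (so a half turn about z gives the same grasp; the last joint's range is limited). The gripper opens to 85 mm and grips with 20 to 120 N. Pads are 22 mm wide; open, the fingers measure 114 mm over their backs; the gripper's body (76 mm by 85 mm) begins 54 mm behind the grasp point. The pads swing forward as they close: fully open they stand 13 mm farther back than shut.
Start: joints at [-1.265, 0.491, 1.559, -0, 1.092, -0.106], TCP at [0.25, -0.573, 0.231] pointing down, gripper open.
Joint ranges: [-3.1, 3.1], [-0.84, 2.19], [0.05, 2.79], [-1.13, 4.28], [0.06, 2.93], [-2.69, 2.69]. Speed limits (rad/s): [2.22, 2.22, 2.79, 3.14, 3.14, 3.14].

INTERFACE

Orientations are given as a 3x3 rotation matrix whose columns are the frame's x, y, z axes.
In Python, from workcell import * gives the robot as it stands.
- The arm moves only by the tool drive_tool, never from a script. Its argument "commands" is a list of rows, each a list of 5 numbers: the shift along the tool's x, y, z in mm, then the turn about the tool's z in rad, then the closure, from -1 (fully open) to 1 (shut), so that 0 is half open. In form: [[dx, dy, dz, roll, gripper], ...]. A call has 1 to 12 rows; each row shifts and turns the commanded pose from where the row before left it, along the tool's axes as they then stand; what a row does not reach is not made up. A row lasts 1/10 s, in which the tool goes at most 50 mm and 8.59 degrees, less where a joint would pass 70% of its speed; a pose out of reach is approached as far as the arm can. A call with a gripper value outside its range is refused whole. The fingers move at their own pace and stop on an object; "grip_force" is the grip in N (left out, the last holds). Time passes only in rows, so rows that do not move let the fingers close. It gives the time, the measured TCP pose, the force and the opening at its end, in the units of the state.
- get_obs(): the state, without advancing time (a new reading comes with each control period).
- snapshot(name): name is "side" or "top"; returns a dict with "pixels" (400x640x3 uint8, red, green, blue), "fx", "fy", "cx", "cy" (pixels), "pose" (4x4, takes a point from camera to world coordinates). Camera axes: x right, y down, z forward; pixel columns grow to the right and rows downward; lengths in m; the calibration is good to about 2 mm. A picture is of the moment at which its call begins. There is no depth.
- sign_off(): hands the job in, once; it reports no verdict.
The state is a dict: "t": time; "joint_pos": joint angles; "joint_vel": joint speeds; "effort": joint torques, N m; "eef_pos": TCP position; "tcp_rot": TCP orientation; "ft_force": force on the tool from outside, world axes, zero at the start; "ft_torque": the same for the moment, N m; "width": finger opening in m.
Only numpy, scipy, OpenCV 4.12 (cv2) and the standard library are available. Lean on these libraries where they do the work, as an engineer would, in place of code of your own. Each camera call takes 0.05 s, during which the arm holds its last target.

TASK

Test the shaker's stop button: push the two-eared mushroom button straight down until it clicks in, and let go of it so that it is seen to stay in by itself. Then push one of its ears round clockwise until the button unlatches and springs up again, and leave it out and turned back to rest. Do not shift or knock over the bottle, the beaker or the jar.

Things in the scene. Friction and masses are not known exactly. Their poses are not given: they have to be found in the camera images.
- shaker: Bench orbital shaker, fixed, a white box 320 (its x) x 280 (its y) x 80 mm high. Origin at the centre of its underside, on the bench; z up. The half towards its -x is a flat control deck, 80 mm above the bench, carrying the stop button; on the other half, starting 90 mm or more from the button's axis, stands a plate with a clamped green rack of capped tubes, up to 155 mm above the bench.
- stop_base: Flat round steel collar of the stop button, 52 mm across and 5 mm high, fixed on the control deck. Origin on the button's axis at deck level (80 mm above the bench); z up. Around the button the deck and the space above it are free to 75 mm from the axis (the deck's front edge may be nearer).
- stop_top (a point): Centre of the flat crown (20 mm across) of the stop button's grey plastic mushroom head, which is round, 48 mm across, with two opposite straight ears and two white arrows on the crown that show the clockwise turn. The point lies on the axis and goes down and up with the head: 36 mm above the deck (116 mm above the bench) when out, 8 mm lower when in.
- ear_a (a point): Middle of the end face of one ear, 42 mm from the axis (84 mm from ear tip to ear tip), 12 mm below the crown; moves with the head. Each ear is 14 mm wide and 16 mm tall; the ears span 16 to 32 mm above the deck when the button is out, 8 to 24 mm when it is in.
- ear_b (a point): The same point at the end of the opposite ear. Moves with the head.
- stop_press (a joint): How far the button is pressed in, m: 0 out, 0.008 fully in (end stop). It resists with about 14 N at first, then less and less, and beyond about 5 mm it snaps down by itself and stays latched at 0.008. It latches only while the head is not turned.
- stop_twist (a joint): Turn of the head, rad: 0 at rest, growing clockwise seen from above to the stop at 0.85; a spring turns it back to 0 when let go (a push of about 4 N at the ear's end turns it). When latched, it unlatches at 0.3 to 0.6, depending on how the pushing finger rubs on the ear, and the button springs up by 8 mm by itself; it cannot be turned anticlockwise from 0.
- bottle: Bystander, loose: amber reagent bottle 86 mm across, 165 mm tall, standing on the bench beside the shaker's +y side. Origin at the centre of its underside.
- beaker: Bystander, loose: white plastic beaker 72 mm across, 95 mm tall, standing on the bench beside the shaker's -y side. Origin at the centre of its underside.
- jar: Bystander, loose: small amber jar 36 mm across, 42 mm tall, standing on the shaker's control deck 95 mm or more from the button's axis. Origin at the centre of its underside.

How it is judged:
On the way, in this order (a step that is already met when the one before it is completed fails the run):
1. the button is latched in (at least 6.5 mm) and stays in with the robot not touching it (value of joint stop_press above 0.0065 m and contact force between each of the arm, the fingers and stop_base below 0.2 N), for 0.2 s.
2. the head is turned clockwise by at least 0.15 rad and the button has come up to within 2 mm of fully out (value of joint stop_twist above 0.15 rad and value of joint stop_press below 0.002 m), for 0.04 s.
At the end, for the whole second after the job is handed in: After the latching and the twist release, the button is out (within 1.5 mm) and its head turned back to rest (within 0.08 rad); bottle, beaker and jar stand upright, at rest, within 15 mm of where they were (value of joint stop_press below 0.0015 m and value of joint stop_twist below 0.08 rad and distance of each of bottle, beaker, jar from where it was at the start of the episode below 0.015 m and angle between each of bottle, beaker, jar's own z axis and vertical below 0.15 rad and linear speed of each of bottle, beaker, jar below 0.02 m/s); the robot touches nothing.
It fails at once if the amber bottle is lifted, shifted by more than 25 mm or tipped over (distance of bottle from where it was at the start of the episode above 0.025 m or angle between bottle's own z axis and vertical above 0.5 rad).
It fails at once if the white beaker is lifted, shifted by more than 25 mm or tipped over (distance of beaker from where it was at the start of the episode above 0.025 m or angle between beaker's own z axis and vertical above 0.5 rad).
It fails at once if the small amber jar is lifted, shifted by more than 25 mm or tipped over (distance of jar from where it was at the start of the episode above 0.025 m or angle between jar's own z axis and vertical above 0.5 rad).
It also fails if it takes over 43 s, if anything falls off the work surface, if the arm or the gripper's body presses on something with over 40 N, if the wrist force passes 120 N, or if a joint passes its speed limit or range.

## Working session

There is one attempt and no reset: what is moved stays moved. The work goes in short steps, Python scripts to look and compute and a tool call to move; the robot and the scene stay as the last step left them, time stands still between calls to the robot, and variables do not carry over. Pictures are saved under pics/ and viewed, and the job is handed in when it is done.

Besides the shell and the picture viewer there is one more tool, called after ">>>" as a command line: name --pt "numbers of a row" for each row, then --argument value for the rest. drive_tool: Moves the arm, as the interface text tells. Its arguments: {"type":"object","properties":{"commands":{"type":"array","items":{"type":"array","items":{"type":"number"}}},"grip_force":{"type":"number"}},"required":["commands"]}

```bash
mkdir -p pics
cat > h.py <<'E'
from workcell import *
import numpy as np, cv2
def snap(n,f):
    s=snapshot(n); cv2.imwrite('pics/'+f,s['pixels'][:,:,::-1]); np.savez('pics/'+f+'.npz',**{k:np.array(v) for k,v in s.items()}); return s
def load(f): return dict(np.load('pics/'+f+'.npz'))
def ray(s,u,v,z):
    P=s['pose']; d=P[:3,:3]@np.array([(u-s['cx'])/s['fx'],(v-s['cy'])/s['fy'],1]); o=P[:3,3]
    return o+d*(z-o[2])/d[2]
def proj(s,p):
    P=s['pose']; c=P[:3,:3].T@(np.array(p)-P[:3,3]); return (s['cx']+s['fx']*c[0]/c[2], s['cy']+s['fy']*c[1]/c[2])
E
python3 - <<'E'
from h import *
o=get_obs(); print(o)
for n in('top','side'):
    s=snap(n,n+'0.png'); print(s['pose'].round(3) if hasattr(s['pose'],'round') else s['pose'],s['fx'],s['cx'],s['cy'])
E
```

```text
{'t': 0.0, 'joint_pos': array([-1.26461540e+00,  4.91549040e-01,  1.55946145e+00, -1.88382154e-06,
        1.09171924e+00, -1.05612613e-01]), 'joint_vel': array([ 4.13923794e-05, -1.62203979e-03,  6.19814178e-04, -9.07590076e-04,
       -4.68012776e-04, -4.21556219e-04]), 'effort': array([-1.79057817e-03, -6.18459535e+01, -2.61593717e+01, -1.65093561e-04,
        4.11841276e-03,  7.20141600e-06]), 'eef_pos': array([ 0.25009998, -0.57252014,  0.23073015]), 'tcp_rot': array([[ 9.16404099e-01,  4.00254181e-01, -3.44331356e-04],
       [ 4.00254312e-01, -9.16403465e-01,  1.08369052e-03],
       [ 1.18205214e-04, -1.13091854e-03, -9.99999354e-01]]), 'ft_force': array([ 0.87392136,  0.10818037, -0.22409886]), 'ft_torque': array([-0.01646988,  0.01699556,  0.02089406]), 'width': 0.0856488855758358}
[[-0.014 -0.985  0.173  0.453]
 [-1.     0.015  0.009  0.02 ]
 [-0.011 -0.172 -0.985  0.821]
 [ 0.     0.     0.     1.   ]] 380.7247624311891 326.05615092686327 201.33460929489075
[[ 0.962 -0.177  0.206  0.379]
 [-0.272 -0.59   0.76  -0.718]
 [-0.013 -0.788 -0.616  0.729]
 [ 0.     0.     0.     1.   ]] 515.625368486268 323.73398267862126 202.46086976568176
```

View pics/top0.png

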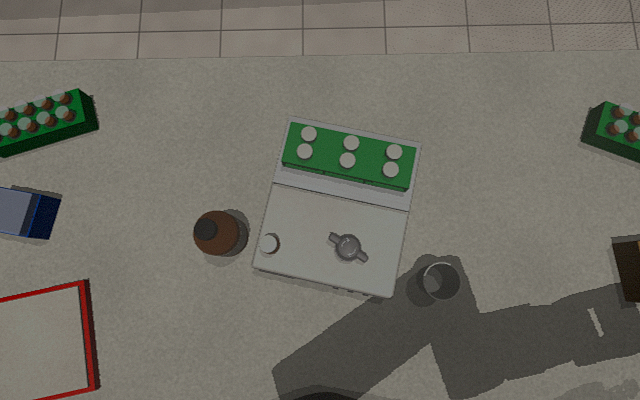

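View pics/side0.png

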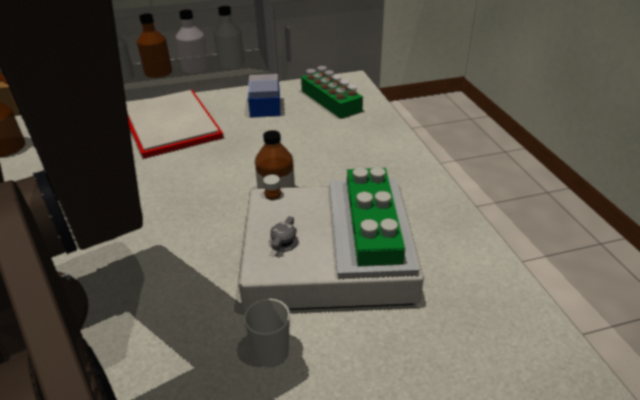

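The top view shows the button near (348,247), with the jar at (270,243), bottle at (220,233) and beaker at (440,282). The arm is outside the top view. I'll enlarge the button next.

Run:
```python
from h import *
a=load('top0.png')['pixels'][:,:,::-1][215:280,305:395]; b=load('side0.png')['pixels'][:,:,::-1][205:265,240:330]
a=cv2.resize(a,(720,520),interpolation=cv2.INTER_CUBIC);cv2.imwrite('pics/ca.png',a)
b=cv2.resize(b,(720,480),interpolation=cv2.INTER_CUBIC);cv2.imwrite('pics/cb.png',b)
```

```text
(no output)
```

View pics/ca.png

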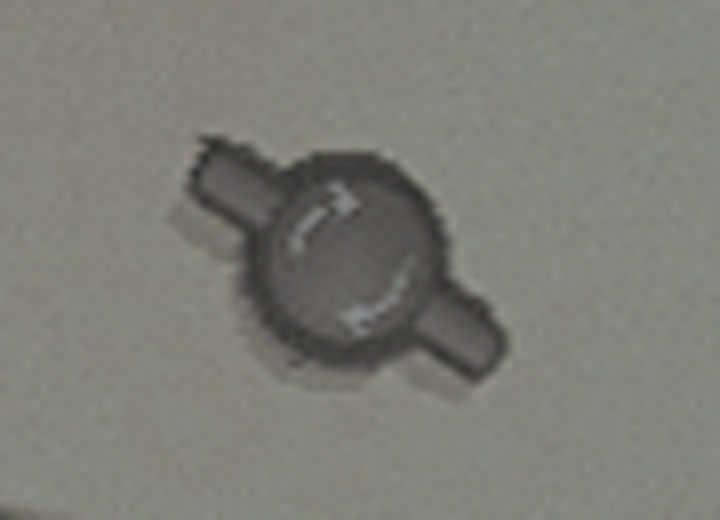

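View pics/cb.png

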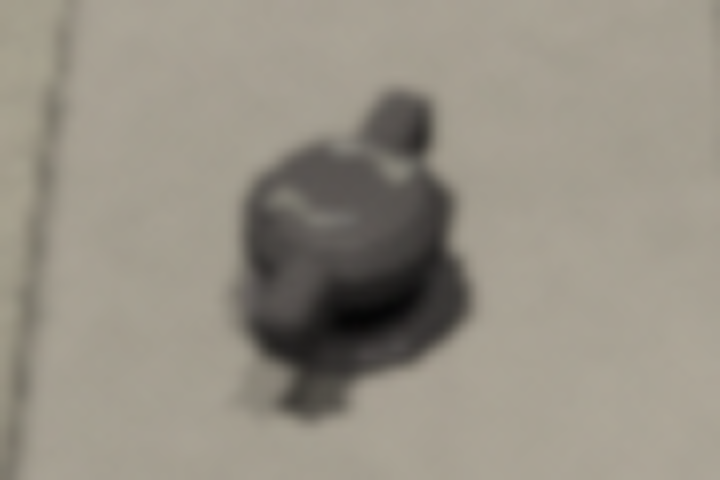

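Run:
```python
from h import *
s=load('top0.png'); d=load('side0.png')
f=lambda u,v:(305+u/8-.4,215+v/8-.4)
g=lambda u,v:(240+u/8-.4,205+v/8-.4)
print('crown top',ray(s,*f(351,258),.116),'side',ray(d,*g(337,182),.116))
A=ray(s,*f(203,172),.110);B=ray(s,*f(493,353),.110)
print(A,B,(A+B)/2,np.linalg.norm(A-B),np.arctan2(*(A-B)[1::-1]))
c=ray(s,*f(351,258),.116)
# deck corners
for n,(u,v) in dict(fl=(254,267),fr=(391,296),ml=(273,183),mr=(408,211)).items(): print(n,ray(s,u,v,.08))
j=ray(s,269,240,.122);print('jar',j,np.linalg.norm(j-c)); print('bottle',ray(s,205,229,.165),'beaker',ray(s,441,280,.095))
```

```text
crown top [ 0.49132633 -0.01348778  0.116     ] side [ 0.49122562 -0.0103865   0.116     ]
[0.51208266 0.02025547 0.11      ] [ 0.46939862 -0.04599409  0.11      ] [ 0.49074064 -0.01286931  0.11      ] 0.07880946773199601 0.9984444565672116
fl [0.45731385 0.16720069 0.08      ]
fr [ 0.399752   -0.09336186  0.08      ]
ml [0.62211689 0.13235946 0.08      ]
mr [ 0.56156621 -0.13362857  0.08      ]
jar [0.5055607  0.13223366 0.122     ] 0.14653789467146225
bottle [0.52298115 0.23674565 0.165     ] beaker [ 0.42863448 -0.185258    0.095     ]
```

>>> drive_tool --pt "20 -19 0 0 1" --pt "32 -30 0 0 1" --pt "32 -30 0 0 1" --pt "32 -30 0 0 1" --pt "32 -30 0 0 1" --pt "32 -30 0 0 1" --pt "32 -30 0 0 1" --pt "32 -30 0 0 1" --pt "32 -30 0 0 1" --pt "32 -30 0 0 1" --pt "32 -30 0 0 1" --pt "32 -30 0 0 1" --grip_force 40

```text
t: 1.3
eef_pos: [0.4517, -0.1023, 0.2313]
tcp_rot: [[0.916, 0.4, -0.0], [0.4, -0.916, -0.0], [-0.0, 0.0, -1.0]]
ft_force: [1.1, -0.5, 0.2]
width: 0.0
```

>>> drive_tool --pt "28 -26 0 0 1" --pt "28 -26 0 0 1" --pt "16 -15 10 0 1" --pt "0 0 30 0 1" --pt "0 0 30 0 1" --pt "0 0 16 0 1" --pt "0 0 0 0 1"

```text
t: 2.0
eef_pos: [0.4895, -0.0136, 0.1434]
tcp_rot: [[0.916, 0.4, -0.004], [0.4, -0.916, 0.001], [-0.004, -0.002, -1.0]]
ft_force: [0.9, -0.9, 0.6]
width: -0.0
```

Run:
```python
from h import *
o=get_obs(); print(o['t'],o['eef_pos'],o['ft_force'],o['joint_pos'])
snap('side','s1.png'); s=snap('top','t1.png')
s=load('s1.png');a=s['pixels'][:,:,::-1][150:270,210:370]
cv2.imwrite('pics/s1c.png',cv2.resize(a,(800,600),interpolation=cv2.INTER_CUBIC))
print(proj(s,o['eef_pos']))
```

```text
2.0 [ 0.48954639 -0.01358855  0.14337233] [ 0.90745759 -0.85212562  0.55500719] [-1.62670267e-01  4.24207690e-01  1.97879930e+00 -1.46381347e-04
  7.42800535e-01  9.96285457e-01]
(np.float64(280.20643676670755), np.float64(217.0124202856012))
```

View pics/s1c.png

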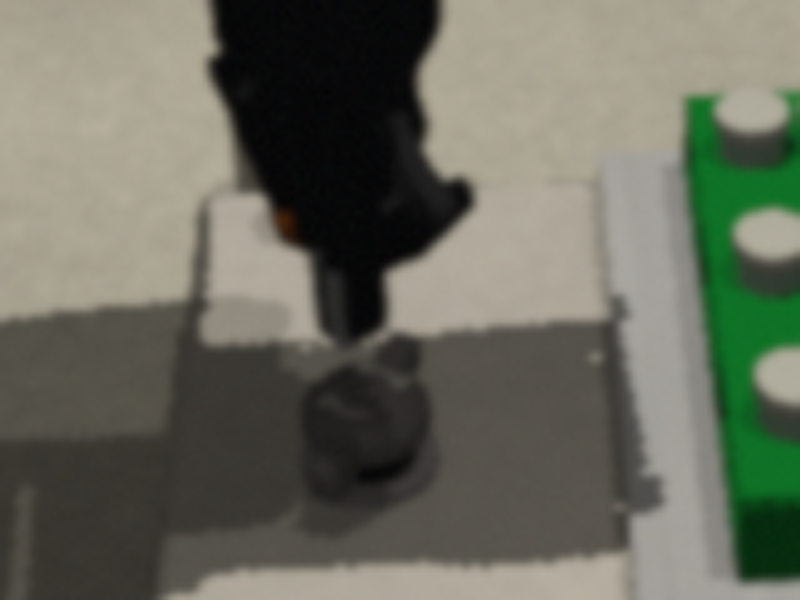

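View pics/t1.png

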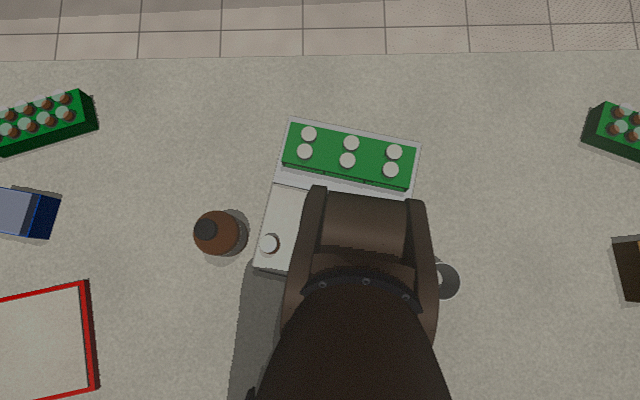

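The fingertip is at crop (350,338), which matches its projected position above the crown. I'll lower it in small steps.

>>> drive_tool --pt "0 0 15 0 1" --pt "0 0 10 0 1" --pt "0 0 3 0 1" --pt "0 0 2 0 1" --pt "0 0 2 0 1" --pt "0 0 0 0 1"

```text
t: 2.7
eef_pos: [0.4908, -0.0139, 0.1142]
tcp_rot: [[0.916, 0.4, 0.001], [0.4, -0.916, -0.0], [0.001, 0.001, -1.0]]
ft_force: [-2.2, -0.3, 7.1]
width: -0.0001
```

>>> drive_tool --pt "0 0 2 0 1" --pt "0 0 2 0 1" --pt "0 0 2 0 1" --pt "0 0 1 0 1" --pt "0 0 0 0 1"

```text
t: 3.2
eef_pos: [0.491, -0.0139, 0.1077]
tcp_rot: [[0.916, 0.4, 0.002], [0.4, -0.916, -0.0], [0.001, 0.001, -1.0]]
ft_force: [-4.6, -0.1, 22.1]
width: -0.0
```

>>> drive_tool --pt "0 0 -5 0 1" --pt "0 0 -15 0 1" --pt "0 0 -20 0 1" --pt "0 0 0 -0.146 1" --pt "0 0 0 -0.146 1" --pt "0 0 0 -0.146 1" --pt "0 0 0 -0.148 1" --pt "0 0 0 0 1"

```text
t: 4.0
eef_pos: [0.4906, -0.0138, 0.1463]
tcp_rot: [[0.54, 0.841, 0.0], [0.841, -0.54, -0.0], [-0.0, 0.0, -1.0]]
ft_force: [-0.2, 0.2, -0.4]
width: -0.0001
```

Run:
```python
from h import *
o=get_obs(); print(o['t'],o['eef_pos'],o['ft_force'],o['tcp_rot'])
s=snap('side','s2.png');a=s['pixels'][:,:,::-1][150:270,210:370]
cv2.imwrite('pics/s2c.png',cv2.resize(a,(800,600),interpolation=cv2.INTER_CUBIC))
c=np.array([.491,-.0125]); 
for z in(.116,.108): print(proj(s,[*c,z]))
```

```text
4.0 [ 0.49063993 -0.01383564  0.14632571] [-0.15198558  0.17565628 -0.37533703] [[ 5.40280789e-01  8.41484791e-01  1.24429049e-04]
 [ 8.41484800e-01 -5.40280781e-01 -9.00732277e-05]
 [-8.56862717e-06  1.53369988e-04 -9.99999988e-01]]
(np.float64(281.84733416429793), np.float64(228.101886705071))
(np.float64(282.12414781943573), np.float64(231.41706144824929))
```

View pics/s2c.png

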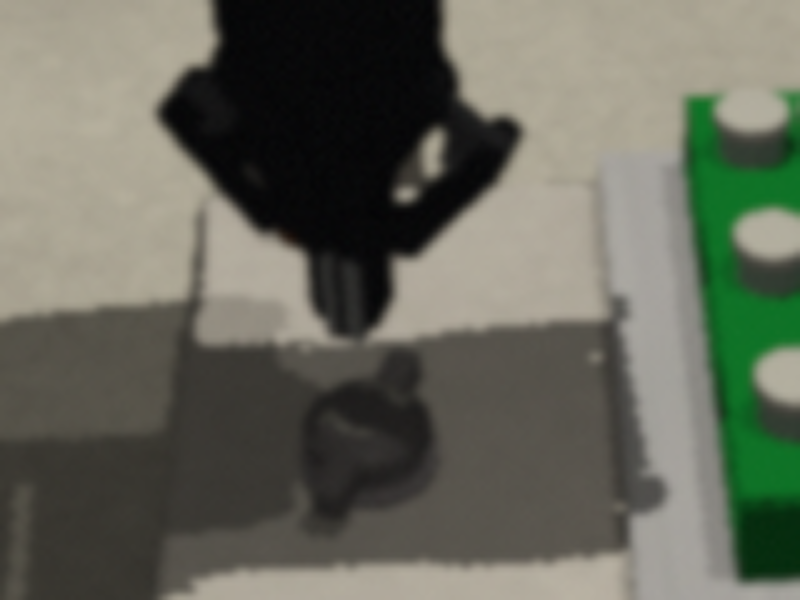

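The head now sits visibly lower, with its crown at crop (355,410), so it stays latched untouched. The next move takes the finger beside ear A.

>>> drive_tool --pt "20 -17 0 0 1" --pt "20 -17 0 0 1" --pt "0 0 0 0 1" --pt "0 0 20 0 1" --pt "0 0 18 0 1" --pt "0 0 10 0 1" --pt "0 0 5 0 1" --pt "0 0 0 0 1"

```text
t: 4.85
eef_pos: [0.4837, 0.038, 0.093]
tcp_rot: [[0.543, 0.84, -0.001], [0.84, -0.543, -0.0], [-0.0, -0.001, -1.0]]
ft_force: [-0.6, 0.1, 0.3]
width: 0.0001
```

Run:
```python
from h import *
o=get_obs(); print(o['t'],o['eef_pos'],o['ft_force'])
s=snap('side','s3.png');a=s['pixels'][:,:,::-1][150:270,210:370]
cv2.imwrite('pics/s3c.png',cv2.resize(a,(800,600),interpolation=cv2.INTER_CUBIC))
```

```text
4.85 [0.48366613 0.03800708 0.09297904] [-0.64439214  0.06565359  0.2509768 ]
```

View pics/s3c.png

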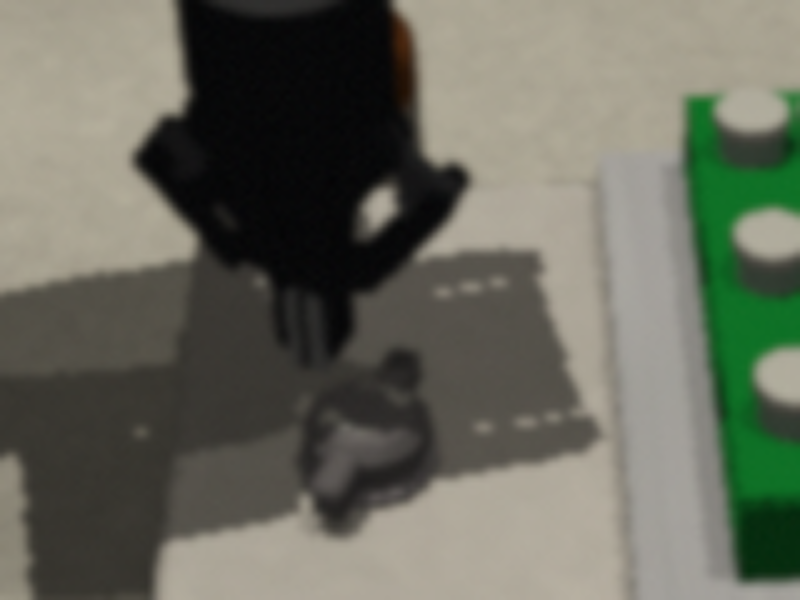

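The finger (tip at crop (313,360)) is beside the far ear at (400,370) with a gap and isn't touching it. I'll approach until it makes contact.

>>> drive_tool --pt "0 6 0 0 1" --pt "0 4 0 0 1" --pt "0 2 0 0 1" --pt "0 0 0 0 1"

```text
t: 5.3
eef_pos: [0.4942, 0.0315, 0.0935]
tcp_rot: [[0.542, 0.84, 0.001], [0.84, -0.542, -0.0], [0.0, 0.001, -1.0]]
ft_force: [-0.4, -0.4, -0.1]
width: -0.0003
```

>>> drive_tool --pt "0 2 0 0 1" --pt "0 2 0 0 1" --pt "0 0 0 0 1"

```text
t: 5.6
eef_pos: [0.4971, 0.0295, 0.0932]
tcp_rot: [[0.542, 0.84, -0.0], [0.84, -0.542, -0.0], [-0.0, -0.0, -1.0]]
ft_force: [-1.1, -0.1, -0.3]
width: 0.0002
```

>>> drive_tool --pt "0 2 0 0 1" --pt "0 2 0 0 1" --pt "0 0 0 0 1"

```text
t: 5.9
eef_pos: [0.5005, 0.0275, 0.0932]
tcp_rot: [[0.542, 0.84, -0.0], [0.84, -0.542, 0.0], [-0.0, -0.0, -1.0]]
ft_force: [-0.9, 4.8, 0.3]
width: 0.0
```

>>> drive_tool --pt "2 1 0 0 1" --pt "1.2 4 0 0.1 1" --pt "1.2 4 0 0.1 1" --pt "1.2 4 0 0.1 1" --pt "0 0 0 0 1"

```text
t: 6.4
eef_pos: [0.5146, 0.0237, 0.0934]
tcp_rot: [[0.767, 0.641, 0.001], [0.641, -0.767, -0.0], [0.001, 0.001, -1.0]]
ft_force: [-0.9, 2.1, 0.9]
width: 0.0005
```

Run:
```python
from h import *
o=get_obs(); print(o['t'],o['eef_pos'],o['ft_force'])
s=snap('side','s4.png');a=s['pixels'][:,:,::-1][150:270,210:370]
cv2.imwrite('pics/s4c.png',cv2.resize(a,(800,600),interpolation=cv2.INTER_CUBIC))
```

```text
6.4 [0.51461641 0.02367744 0.09341866] [-0.90624424  2.05994885  0.86257097]
```

View pics/s4c.png

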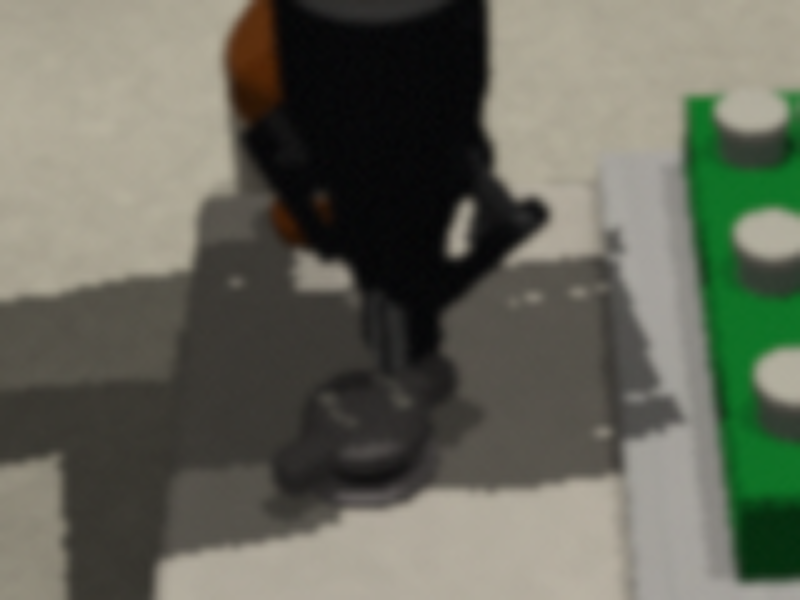

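The ears have turned clockwise, with the far ear at crop (440,380). The crown is back up near (365,395), so it appears to be unlatched. I'll turn it a bit further and hold to be sure.

>>> drive_tool --pt "0.5 4 0 0.1 1" --pt "0.5 4 0 0.1 1" --pt "0.5 4 0 0.1 1" --pt "0 0 0 0 1" --pt "0 0 0 0 1"

```text
t: 6.95
eef_pos: [0.5226, 0.0152, 0.0935]
tcp_rot: [[0.921, 0.39, 0.002], [0.39, -0.921, 0.0], [0.002, 0.001, -1.0]]
ft_force: [2.2, 6.4, 1.9]
width: 0.0001
```

Run:
```python
from h import *
o=get_obs(); print(o['t'],o['eef_pos'],o['ft_force'])
s=snap('side','s5.png');a=s['pixels'][:,:,::-1][150:270,210:370]
cv2.imwrite('pics/s5c.png',cv2.resize(a,(800,600),interpolation=cv2.INTER_CUBIC))
```

```text
6.95 [0.52264976 0.01519515 0.09346174] [2.16798902 6.41753012 1.91300535]
```

View pics/s5c.png

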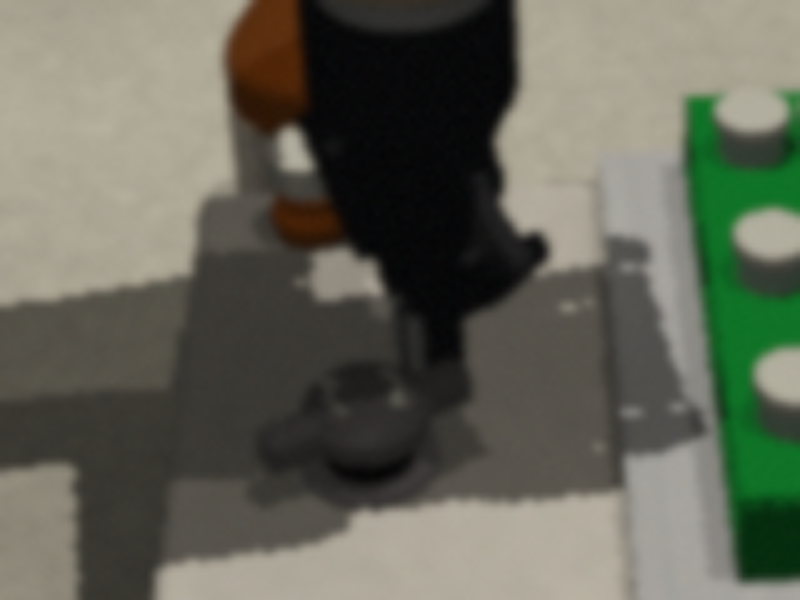

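The button is clearly up, with a gap visible under the head at crop (370,470), and turned about 0.65 rad. I'll let it come back slowly along the arc, then retreat.

>>> drive_tool --pt "-1 -4 0 -0.1 1" --pt "-1 -4 0 -0.1 1" --pt "-1 -4 0 -0.1 1" --pt "-1 -4 0 -0.1 1" --pt "-1 -4 0 -0.1 1" --pt "-1 -4 0 -0.1 1" --pt "0 -5 0 0 1" --pt "0 -10 0 0 1" --pt "0 -6 0 0 1" --pt "0 0 0 0 1"

```text
t: 8.0
eef_pos: [0.4847, 0.042, 0.0934]
tcp_rot: [[0.542, 0.84, -0.0], [0.84, -0.542, -0.0], [-0.0, 0.0, -1.0]]
ft_force: [-0.5, 0.1, -0.4]
width: 0.0002
```

Run:
```python
from h import *
o=get_obs(); print(o['t'],o['eef_pos'],o['ft_force'])
s=snap('side','s6.png');a=s['pixels'][:,:,::-1][150:270,210:370]
cv2.imwrite('pics/s6c.png',cv2.resize(a,(800,600),interpolation=cv2.INTER_CUBIC))
```

```text
8.0 [0.48471211 0.04195592 0.09337352] [-0.45425002  0.11338909 -0.39570814]
```

View pics/s6c.png

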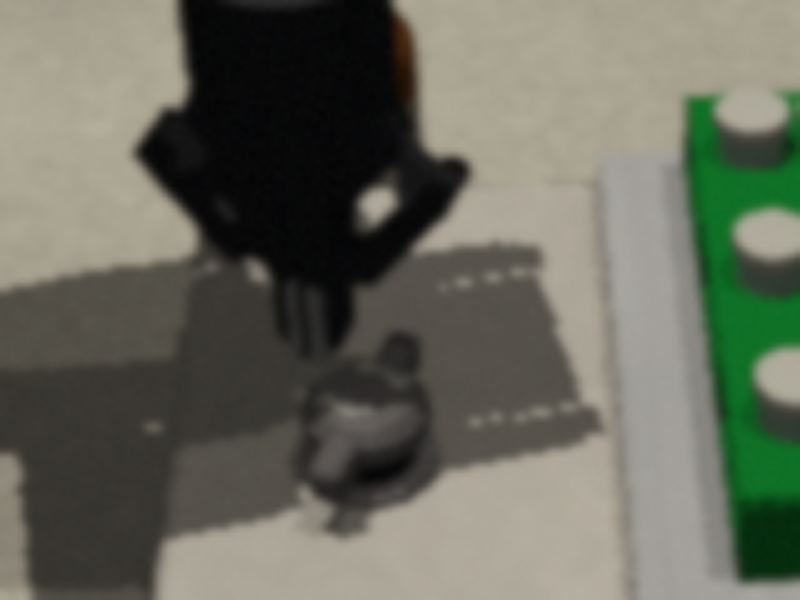

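The head is up and turned back to rest, with its ear at crop (400,355). I'll raise the arm and clear it for a last check of all the objects.

>>> drive_tool --pt "0 0 -20 0 1" --pt "0 0 -40 0 1" --pt "0 0 -40 0 1" --pt "0 0 -35 0 1" --pt "-34 22 0 0 1" --pt "-34 22 0 0 1" --pt "-34 22 0 0 1" --pt "-34 22 0 0 1" --pt "-34 22 0 0 1" --pt "-34 22 0 0 1" --pt "-34 22 0 0 1" --pt "0 0 0 0 1"

```text
t: 9.25
eef_pos: [0.4858, -0.2463, 0.2281]
tcp_rot: [[0.546, 0.838, 0.001], [0.838, -0.546, -0.001], [-0.001, 0.001, -1.0]]
ft_force: [-0.4, 0.1, 0.1]
width: -0.0001
```

Run:
```python
from h import *
o=get_obs(); print(o['t'],o['eef_pos'],o['ft_force'],abs(o['joint_vel']).max())
t=snap('top','t7.png');s=snap('side','s7.png')
rows=[]
for n,box in(('top',(215,280,305,395)),('side',(205,265,240,330))):
    r=[load(n+'0.png')['pixels'],load(n[0]+'7.png')['pixels']]
    rows.append(np.hstack([cv2.resize(i[box[0]:box[1],box[2]:box[3],::-1],(400,280),interpolation=cv2.INTER_CUBIC) for i in r]))
cv2.imwrite('pics/cmp.png',np.vstack(rows))
```

```text
9.25 [ 0.48580285 -0.24625891  0.22811645] [-0.35289846  0.06083311  0.11978659] 0.06310063653061601
```

View pics/cmp.png

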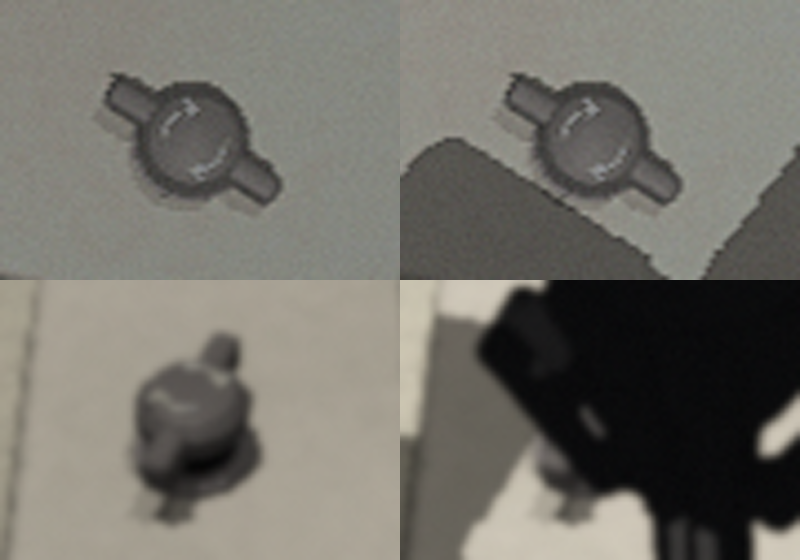

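View pics/t7.png

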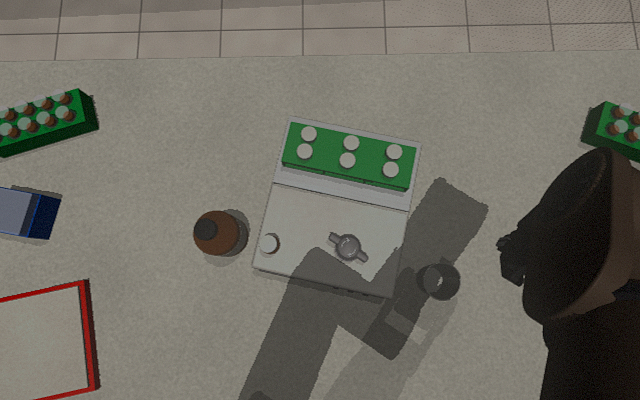

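The button at (348,247) looks the same as at the start. The bottle (220,233), jar (270,243) and beaker (440,282) are where they were. The arm is clear, so I'm handing in.

```bash
python3 -c "
from h import *
print(sign_off())"
```

```text
the job is handed in; nothing more can be done
None
```

The stop button was pressed in, released by a clockwise turn, and left out and at rest. I handed the job in at about 9.4 s, and no verdict was reported.

- **Press:** I pushed the crown straight down with shut fingers until it met the end stop at about 22 N, with the TCP 108 mm above the bench. After lifting off, the side picture showed the head still down with nothing touching it.
- **Release:** I pushed one ear clockwise with the finger moving along an arc. The picture at about 0.65 rad of turn showed the head up with a gap under it. I then let the spring turn it back and withdrew.
- **Last checks:** In the final top picture the button matches the start picture in turn and position. Bottle, beaker and jar are at their original pixel positions, and the wrist force is near zero. The arm hid most of the button in the last side picture. The evidence that it is fully out is therefore the earlier side picture, taken after the finger had left the ear, and the top picture.

The button's joint values cannot be read directly, so the latch depth and turn angle are judged from pictures and forces. No check failed. The finger met the ear about 8 mm later than I had worked out, so its tip must be thinner than I assumed.

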